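Sweep the used jar lids off the cabinet deck into the wash tub

TASK

Clear the used jar lids for washing: sweep the four loose lids across the steel deck with your fingers and over its front edge, so that all of them drop into the grey wash tub standing just below. Slide them, do not pick any of them up and let none fall on the floor, and leave the closed jars and everything else on the deck standing where it is.

Things in the scene. Friction and masses are not known exactly. Their poses are not given: they have to be found in the camera images.
- lid_a: loose white plastic jar lid lying flat on the deck: a ribbed disc 64 mm in diameter and 14 mm high, about 18 g. Origin: centre of its underside, z up
- lid_b: loose white plastic jar lid lying flat on the deck: a ribbed disc 64 mm in diameter and 14 mm high, about 18 g. Origin: centre of its underside, z up
- lid_c: loose white plastic jar lid lying flat on the deck: a ribbed disc 64 mm in diameter and 14 mm high, about 18 g. Origin: centre of its underside, z up
- lid_d: loose white plastic jar lid lying flat on the deck: a ribbed disc 64 mm in diameter and 14 mm high, about 18 g. Origin: centre of its underside, z up
- jar_a: squat closed culture jar standing among the lids, to be left alone: clear glass, 59 mm in diameter, with a lid like the loose ones (64 mm) on top, 52 mm high in all. Origin: centre of its underside, z up
- jar_b: squat closed culture jar standing among the lids, to be left alone: clear glass, 59 mm in diameter, with a lid like the loose ones (64 mm) on top, 52 mm high in all. Origin: centre of its underside, z up
- bottle_a: glass media bottle with a blue screw cap, 70 mm in diameter and 140 mm high, standing at the right side of the deck (-y), to be left alone. Origin: centre of its underside, z up
- bottle_b: glass media bottle with a blue screw cap, 70 mm in diameter and 140 mm high, standing at the right side of the deck (-y), to be left alone. Origin: centre of its underside, z up
- spirit_lamp: small glass spirit lamp with a blue snuffer cap, 72 mm in diameter and 94 mm high, at the left side of the deck (+y), to be left alone. Origin: centre of its underside
- beaker: empty glass beaker, 68 mm in diameter and 85 mm high, at the left side of the deck (+y), to be left alone. Origin: centre of its underside
- dishes: stack of three closed Petri dishes, 90 mm in diameter and 48 mm high, at the left side of the deck (+y), to be left alone. Origin: centre of its underside
- forceps: steel forceps lying flat at the right side of the deck (-y), about 200 mm long, 26 mm wide and 8 mm high, to be left alone. Origin: about the middle of their length on the deck; they lie along their x
- tub: grey tub, fixed on a stool beyond the deck's front (+x) edge, open on top: 460 mm along x, 360 along y, 150 deep, walls 6 mm; three empty jars stand in its far part. Origin: middle of its near rim, axes as the world's. Its rim is 47 mm below the deck, tucked 30 mm under the deck's edge: what goes over the edge within its width falls in.
- deck_edge (a point): point on the straight front edge (+x end) of the steel deck, which runs along y right across the work surface; the deck is flat at z = 0, without any lip, and a drop lies beyond it

How it is judged:
By the outcome, as a careful person would: the job done as asked, in the order asked, and still so for the second after the job is handed in, with the robot touching nothing.
It also fails if it takes over 72 s, if anything falls off the work surface, if the arm or the gripper's body presses on something with over 40 N, if the wrist force passes 120 N, or if a joint passes its speed limit or range.

ROBOT

A 6-joint arm with a two-finger parallel gripper is mounted at the origin on the work surface. World frame = base frame: x ahead of the robot, y to its left, z up, the work surface at z = 0. Lengths are in m, angles in rad, forces in N, time in s.
With the tool pointing down it reaches from about 0.35 to 0.925 m from the base axis. Payload 6.4 kg.
Tool frame: the origin (TCP) lies between the finger pads; the fingertips stand 8 mm ahead of it and the grasp point (between the pads) lies 11 mm behind it; z points along the fingers, y is the line along which they close (so a half turn about z gives the same grasp; the last joint's range is limited). The gripper opens to 85 mm and grips with 20 to 120 N. Pads are 22 mm wide; open, the fingers measure 114 mm over their backs; the gripper's body (76 mm by 85 mm) begins 54 mm behind the grasp point. The pads swing forward as they close: fully open they stand 13 mm farther back than shut.
Start: joints at [1.15, 0.245, 1.558, -0, 1.339, -0.174], TCP at [0.159, 0.63, 0.239] pointing down, gripper open.
Joint ranges: [-3.13, 3.13], [-1.02, 2.26], [0.13, 2.54], [-0.95, 4.09], [0.21, 2.88], [-2.74, 2.74]. Speed limits (rad/s): [2.57, 2.57, 3.14, 3.14, 3.14, 3.14].

INTERFACE

Orientations are given as a unit quaternion [x, y, z, w].
In Python, from plant import robot gives the robot as it stands.
- The arm moves only by the tool play_rows, never from a script. Its argument "targets" is a list of rows, each a list of 3 entries, a list of its own where there are three numbers: the turn, a rotation vector about the tool's x, y, z in degrees, then the shift along the tool's x, y, z in m, then the finger opening in m, from 0 to 0.0854. A call has 1 to 10 rows; each row shifts and turns the commanded pose from where the row before left it, along the tool's axes as they then stand; what a row does not reach is not made up. A row lasts 1/12 s, in which the tool goes at most 41.7 mm and 7.16 degrees, less where a joint would pass 70% of its speed; a pose out of reach is approached as far as the arm can. A call with a gripper value outside its range is refused whole. The fingers move at their own pace and stop on an object; "newtons" is the grip in N (left out, the last holds). Time passes only in rows, so rows that do not move let the fingers close. It gives the time, the measured TCP pose, the force, the opening and the grip force at its end, in the units of the state.
- robot.get_obs(): the state, without advancing time (a new reading comes with each control period).
- robot.grab_frame(name): name is "side" or "top" or "wrist"; returns a dict with "frame" (480x640x3 uint8, red, green, blue), "depth" (480x640 float32, m along the optical axis (not along the pixel's ray), 0 where there is no reading), "camera_matrix" (3x3 intrinsics, pixels), "R" (3x3) and "t" (3): a world point X has camera coordinates R X + t; the wrist camera has in their place "tool_from_camera" (4x4, takes a point from camera to tool coordinates, whose origin is the TCP and whose axes are the flange's). Camera axes: x right, y down, z forward; pixel columns grow to the right and rows downward; lengths in m; the calibration is good to about 2 mm. A picture is of the moment at which its call begins: read the wrist's pose just before it.
- robot.sign_off(): hands the job in; it is judged then, once.
Trained networks look in the newest picture that a camera, given by its name, has taken for a name from the list of things; names that differ only in an ending like _2 or _b are one class to them, and where a whole thing is asked for, a point or a joint stands for the part that bears it (a point fixed in the world has none). Each returns a list of dicts, best first, with "score" (0 to 1); they miss things now and then, are a little off and sometimes report something else, mostly with a low value. They report only what shows in the picture. A call takes as long as a camera call.
- robot.recognise(camera, query): "position" ([column, row] in pixels, amid what is visible of it).
The state is a dict: "time": time; "joints": joint angles; "joint_velocities": joint speeds; "joint_torque": joint torques, N m; "tool_pos": TCP position; "eef_rot": TCP orientation; "wrist_force": force on the tool from outside, world axes, zero at the start; "torque": the same for the moment, N m; "width": finger opening in m; "gripper_force": force on a finger pad.
Only numpy, scipy, OpenCV 4.12 (cv2) and the standard library are available. Lean on these libraries where they do the work, as an engineer would, in place of code of your own. Each camera call takes 0.05 s, during which the arm holds its last target. There are 200 camera calls.

## Working session

There is one attempt and no reset: what is moved stays moved. The work goes in short steps, Python scripts to look and compute and a tool call to move; the robot and the scene stay as the last step left them, time stands still between calls to the robot, and variables do not carry over. Pictures are saved under pics/ and viewed, at most 10 in all, crops included, and the job is handed in when it is done.

Besides the shell and the picture viewer there is one more tool, called after "Emit:" by a JSON object that holds its "op" and its "data", one argument or row to a line. play_rows: Moves the arm, as the interface text tells. Its arguments: {"type":"object","properties":{"targets":{"type":"array"},"newtons":{"type":"number"}},"required":["targets"]}

```bash
mkdir -p pics
cat > h.py <<'E'
import numpy as np,cv2
from plant import robot
def grab(n,save=None):
    f=robot.grab_frame(n)
    if save: cv2.imwrite('pics/'+save,f['frame'][:,:,::-1])
    return f
def world(f,p):
    c,r=int(round(p[0])),int(round(p[1])); d=f['depth'][max(r-2,0):r+3,max(c-2,0):c+3]; d=d[d>0]
    if len(d)==0: return None
    z=np.median(d); K=f['camera_matrix']
    X=z*np.linalg.solve(K,[p[0],p[1],1.])
    return f['R'].T@(X-f['t'])
E
python3 - <<'E'
from h import *
np.set_printoptions(precision=3,suppress=True)
f=grab('top','top0.png'); print(f['t'],f['R'])
for q in ['lid_a','jar_a','bottle_a','spirit_lamp','beaker','dishes','forceps','tub']:
    for r in robot.recognise('top',q):
        print(q,round(r['score'],2),np.array(r['position']),world(f,r['position']))
grab('side','side0.png')
o=robot.get_obs();print(o['time'],o['tool_pos'],o['eef_rot'],o['width'])
E
```

```text
[-0.018  0.483  1.023] [[ 0.073 -0.997 -0.008]
 [-0.97  -0.07  -0.233]
 [ 0.231  0.024 -0.973]]
lid_a 0.94 [263.  234.2] [0.49  0.153 0.013]
lid_a 0.67 [226.4 198.1] [0.575 0.252 0.012]
lid_a 0.62 [344.  247.7] [ 0.471 -0.044  0.012]
lid_a 0.43 [487.3 195.5] [ 0.631 -0.389  0.001]
jar_a 0.94 [308.3 197.9] [0.577 0.049 0.051]
jar_a 0.71 [442.2 243.6] [ 0.489 -0.268  0.05 ]
jar_a 0.2 [325.4  98. ] [ 0.981  0.036 -0.192]
bottle_a 0.89 [524.1 240.2] [ 0.496 -0.433  0.105]
bottle_a 0.75 [536.6 295.1] [ 0.378 -0.458  0.1  ]
spirit_lamp 0.63 [136.7 233.4] [0.457 0.432 0.074]
beaker 0.74 [118.6 284.2] [0.344 0.476 0.023]
dishes 0.6 [146.2 188.9] [0.573 0.438 0.048]
forceps 0.67 [501.1 206. ] [ 0.607 -0.424 -0.001]
tub 0.75 [325.8  96.5] [ 0.986  0.035 -0.192]
tub 0.74 [121.6 283.5] [0.348 0.476 0.007]
0.5 [0.159 0.63  0.239] [ 0.123  0.992 -0.    -0.   ] 0.08539244268639214
```

View pics/top0.png

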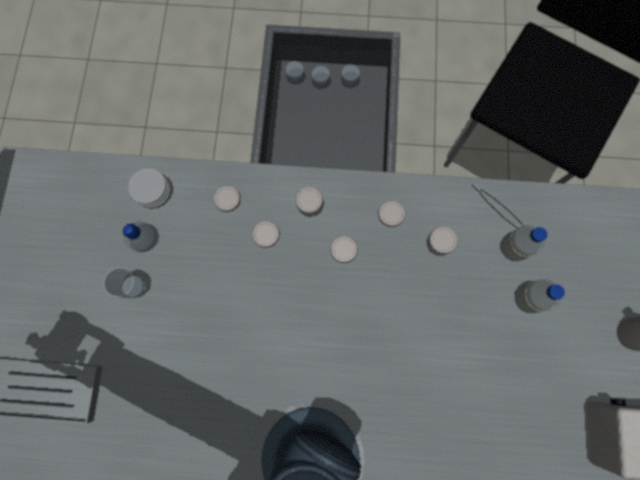

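View pics/side0.png

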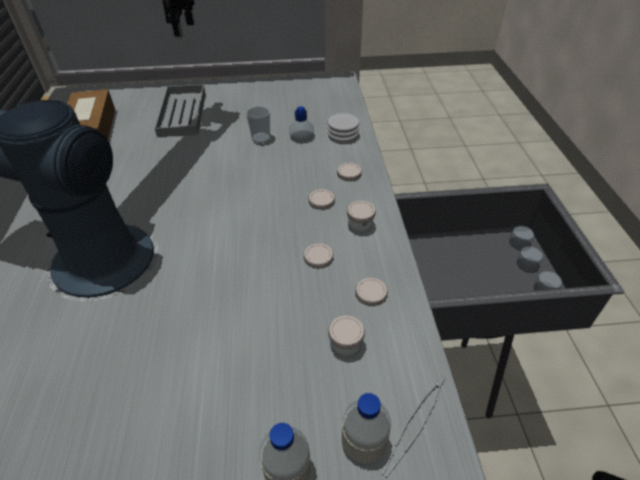

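The top view shows loose lids at about (227,198), (265,234), (344,249) and (392,213). The closed jars are at (309,200) and (443,240), which the side view confirms. The tub spans columns ~255–395, and the deck edge is at rows ~150–185. Next I'll refine the positions.

Run:
```python
from h import *
np.set_printoptions(precision=3,suppress=True)
f=grab('top'); K=f['camera_matrix'];C=-f['R'].T@f['t'];print('cam',C)
def onz(p,z):
    d=f['R'].T@np.linalg.solve(K,[p[0],p[1],1.]); return C+d*(z-C[2])/d[2]
hsv=cv2.cvtColor(f['frame'],cv2.COLOR_RGB2HSV); g=f['frame'].astype(int)
m=((g[...,0]>g[...,2]+4)&(g[...,0]>140)).astype(np.uint8); m[:178]=0;m[280:]=0
n,l,s,c=cv2.connectedComponentsWithStats(m)
for i in range(1,n):
    if s[i,4]>150:
        p=c[i]; w=world(f,p); print(p,s[i,2:],w, onz(p,.014 if w[2]<.03 else .052))
# all world points
v,u=np.mgrid[0:480,0:640]; d=f['depth']; X=np.linalg.inv(K)@np.stack([u.ravel(),v.ravel(),np.ones(u.size)])*d.ravel(); W=(f['R'].T@(X-f['t'][:,None])).T; ok=d.ravel()>0
W[~ok]=9; deck=W[(abs(W[:,2])<.006)]
for y in [-.4,-.2,-.1,0,.1,.2,.3]:
    q=deck[abs(deck[:,1]-y)<.01]; print('edge',y,q[:,0].max())
rim=W[(abs(W[:,2]+.047)<.012)&(W[:,0]>.6)&(W[:,0]<1.3)]
for x in [.75,.9,1.05]:
    q=rim[abs(rim[:,0]-x)<.03]; print('rim',x,q[:,1].min() if len(q) else 0,q[:,1].max() if len(q) else 0)
```

```text
cam [ 0.233 -0.01   1.107]
[226.094 197.55 ] [ 23  22 413] [0.576 0.253 0.014] [0.576 0.253 0.014]
[308.51  199.002] [ 24  23 451] [0.574 0.049 0.051] [0.574 0.049 0.052]
[391.402 212.633] [ 24  23 425] [ 0.566 -0.153  0.013] [ 0.566 -0.153  0.014]
[265.24  233.333] [ 24  24 454] [0.493 0.148 0.013] [0.492 0.148 0.014]
[443.346 239.275] [ 26  25 491] [ 0.499 -0.27   0.05 ] [ 0.499 -0.27   0.052]
[343.467 248.668] [ 24  24 467] [ 0.469 -0.042  0.012] [ 0.468 -0.042  0.014]
edge -0.4 0.6793266140579007
edge -0.2 0.6789816430475968
edge -0.1 0.6790120269802253
edge 0 0.6782694030966593
edge 0.1 0.6791785001661992
edge 0.2 0.6771221042407342
edge 0.3 0.6789196915751422
rim 0.75 -0.16751441666911185 0.21741807318244707
rim 0.9 -0.16707818411921657 0.21662470630606645
rim 1.05 -0.16710358395900402 0.21679191114826266
```

Emit:
{"op": "play_rows", "data": {
  "targets": [
    [[0,0,7],[0,0,0],0.045],
    [[0,0,7],[0,0,0],0.045],
    [[0,0,7],[0,0,0],0.045],
    [[0,0,7],[0,0,0],0.045],
    [[0,0,0],[-0.036,0,0],0.045],
    [[0,0,0],[-0.036,0,0],0.045],
    [[0,0,0],[-0.036,0,0],0.045],
    [[0,0,0],[-0.036,0,0],0.045],
    [[0,0,0],[-0.036,0,0],0.045],
    [[0,0,0],[-0.036,0,0],0.045]
  ]
}}

```text
time: 1.38
tool_pos: [0.32, 0.4842, 0.2395]
eef_rot: [0.359, 0.933, 0.0, 0.0]
wrist_force: [-0.4, 0.4, -0.0]
width: 0.0453
gripper_force: 0.0
```

Emit:
{"op": "play_rows", "data": {
  "targets": [
    [[0,0,0],[-0.036,0,0.02],0.045],
    [[0,0,0],[-0.036,0,0.02],0.045],
    [[0,0,0],[-0.036,0,0.01],0.045],
    [[0,0,0],[-0.036,0,0],0.045],
    [[0,0,0],[-0.036,0,0],0.045],
    [[0,0,0],[-0.036,0,0],0.045],
    [[0,0,0],[-0.036,0,0],0.045],
    [[0,0,0],[-0.036,0,0],0.045],
    [[0,0,0],[0,0,0],0.045]
  ]
}}

```text
time: 2.13
tool_pos: [0.5368, 0.2881, 0.1898]
eef_rot: [0.362, 0.932, 0.0, 0.001]
wrist_force: [0.2, -0.1, 0.1]
width: 0.045
gripper_force: 0.0
```

Emit:
{"op": "play_rows", "data": {
  "targets": [
    [[0,0,0],[0.006,0,0.035],0.045],
    [[0,0,0],[0,0,0.035],0.045],
    [[0,0,0],[0,0,0.035],0.045],
    [[0,0,0],[0,0,0.035],0.045],
    [[0,0,0],[0,0,0.015],0.045],
    [[0,0,0],[0,0,0.005],0.045],
    [[0,0,0],[0,0,0.005],0.045],
    [[0,0,0],[0,0,0],0.045]
  ]
}}

```text
time: 2.8
tool_pos: [0.5284, 0.2965, 0.0246]
eef_rot: [0.359, 0.933, 0.0, 0.0]
wrist_force: [-0.5, -0.1, 0.2]
width: 0.0449
gripper_force: 0.0
```

Run:
```python
from h import *
np.set_printoptions(precision=3,suppress=True)
o=robot.get_obs();print(o['tool_pos'],o['wrist_force'])
f=grab('wrist','w1.png')
T=f['tool_from_camera'];K=f['camera_matrix'];d=f['depth']
v,u=np.mgrid[0:480,0:640];P=np.linalg.inv(K)@np.stack([u.ravel(),v.ravel(),np.ones(u.size)])*d.ravel()
P=(T[:3,:3]@P+T[:3,3:]).T;P=P[d.ravel()>0]
q=P[(abs(P[:,1])<.06)&(abs(P[:,0])<.016)&(P[:,2]>-.03)&(P[:,2]<.018)]
for y in range(-60,60,6):
    s=q[(q[:,1]*1e3>=y)&(q[:,1]*1e3<y+6)]
    if len(s): print(y,len(s),s[:,2].min(),s[:,2].max())
```

```text
[0.528 0.297 0.025] [-0.549 -0.15   0.211]
-36 603 -0.025576778574422213 0.0015940017858653566
-30 731 -0.029990268477224913 0.005085131634359363
-24 1631 -0.029999141865102066 0.007955152687576988
18 1238 -0.029993006714589543 0.008034490577553538
24 1082 -0.02999731632925942 0.005107836056013948
30 527 -0.028519996349577956 0.0015235523552733776
36 119 -0.02524001307657124 -0.002047046922018042
```

View pics/w1.png

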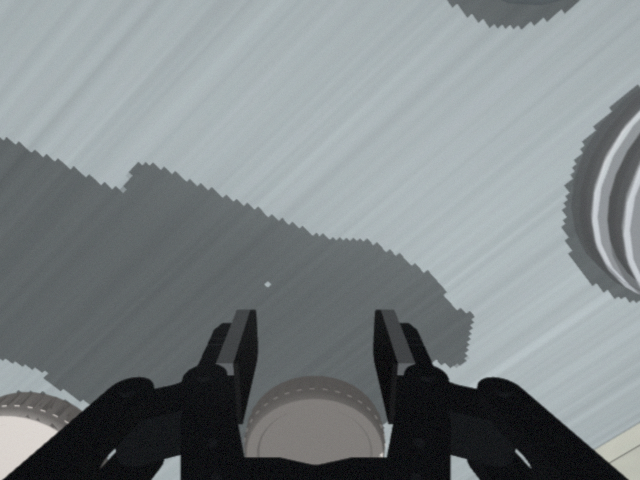

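Emit:
{"op": "play_rows", "data": {
  "targets": [
    [[0,0,0],[0,0,0.0125],0.045],
    [[0,0,0],[-0.012,0,0],0.045],
    [[0,0,0],[-0.012,0,0],0.045],
    [[0,0,0],[-0.012,0,0],0.045],
    [[0,0,0],[-0.016,0,0],0.045],
    [[0,0,0],[-0.016,0,0],0.045],
    [[0,0,0],[-0.016,0,0],0.045],
    [[0,0,0],[-0.016,0,0],0.045]
  ]
}}

```text
time: 3.52
tool_pos: [0.6039, 0.2275, 0.0121]
eef_rot: [0.36, 0.933, 0.0, 0.0]
wrist_force: [0.4, 1.1, 0.4]
width: 0.0449
gripper_force: 0.1
```

Run:
```python
from h import *
np.set_printoptions(precision=3,suppress=True)
o=robot.get_obs();print(o['tool_pos'],o['wrist_force'])
grab('side','side1.png')
```

```text
[0.604 0.228 0.012] [0.447 1.13  0.411]
```

View pics/side1.png

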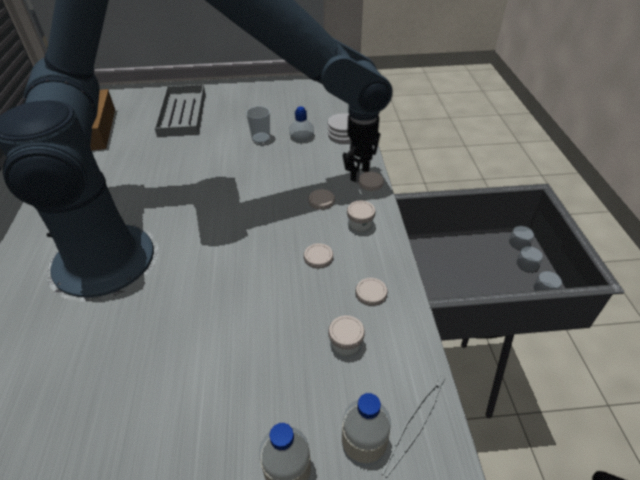

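Emit:
{"op": "play_rows", "data": {
  "targets": [
    [[0,0,4],[-0.012,0,0],0.045],
    [[0,0,4],[-0.012,0,0],0.045],
    [[0,0,4],[-0.014,0,0],0.045],
    [[0,0,0],[-0.018,0,0],0.045],
    [[0,0,0],[-0.02,0,0],0.045],
    [[0,0,0],[-0.02,0,0],0.045],
    [[0,0,0],[-0.02,0,0],0.045],
    [[0,0,0],[-0.02,0,0],0.045],
    [[0,0,0],[0,0,0],0.045]
  ]
}}

```text
time: 4.32
tool_pos: [0.6887, 0.1182, 0.0124]
eef_rot: [0.456, 0.89, 0.0, 0.001]
wrist_force: [0.3, 0.5, -0.2]
width: 0.0452
gripper_force: 0.0
```

Run:
```python
from h import *
np.set_printoptions(precision=3,suppress=True)
o=robot.get_obs();print(o['tool_pos'],o['wrist_force'])
f=grab('top','top1.png')
for r in robot.recognise('top','lid_a'): print(r['score'],r['position'],world(f,r['position']))
```

```text
[0.689 0.118 0.012] [ 0.314  0.505 -0.173]
0.96 [342.3, 248.6] [ 0.469 -0.04   0.012]
0.82 [391.0, 213.5] [ 0.564 -0.152  0.012]
0.61 [537.3, 293.1] [ 0.382 -0.46   0.1  ]
0.43 [303.1, 162.1] [ 0.727  0.08  -0.095]
0.38 [275.1, 235.5] [0.488 0.123 0.015]
```

View pics/top1.png

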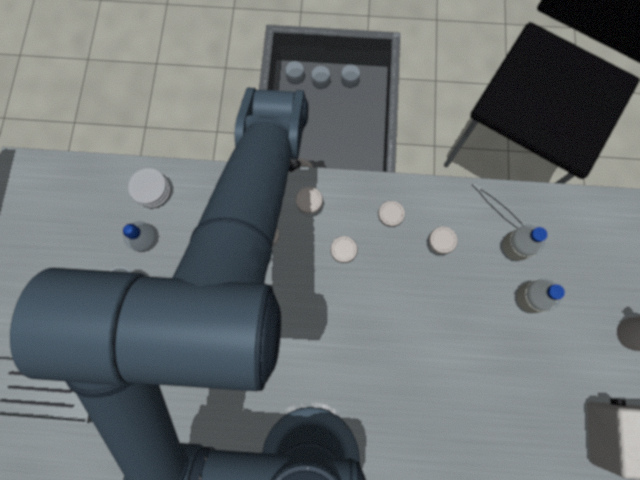

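Lid 1 is in the air at (303,162), at z −0.095 and inside the tub's width, so it is dropping in. Next is the lid at (0.492, 0.148).

Emit:
{"op": "play_rows", "data": {
  "targets": [
    [[0,0,0],[0,0,-0.03],0.045],
    [[0,0,0],[0,0,-0.035],0.045],
    [[0,0,-6.8],[0,0,-0.035],0.045],
    [[0,0,-6.8],[0,0,0],0.045],
    [[0,0,-6.8],[0,0,0],0.045],
    [[0,0,-6.8],[0,0,0],0.045],
    [[0,0,-6.8],[0,0,0],0.045],
    [[0,0,-6.8],[0,0,0],0.045],
    [[0,0,-6.8],[0,0,0],0.045],
    [[0,0,-6.7],[0,0,0],0.045]
  ]
}}

```text
time: 5.25
tool_pos: [0.6851, 0.1231, 0.1115]
eef_rot: [-0.005, 1.0, 0.0, -0.0]
wrist_force: [-0.1, 0.1, 0.2]
width: 0.0453
gripper_force: 0.0
```

Emit:
{"op": "play_rows", "data": {
  "targets": [
    [[0,0,0],[0.034,0.006,0],0.045],
    [[0,0,0],[0.034,0.006,0],0.045],
    [[0,0,0],[0.034,0.006,0],0.045],
    [[0,0,0],[0.034,0.006,0],0.045],
    [[0,0,0],[0.034,0.006,0],0.045],
    [[0,0,0],[0.034,0,0],0.045],
    [[0,0,0],[0.034,0,0],0.045],
    [[0,0,0],[0.021,0,0],0.045],
    [[0,0,0],[0,0,0.03],0.045],
    [[0,0,0],[0,0,0],0.045]
  ]
}}

```text
time: 6.08
tool_pos: [0.4224, 0.1518, 0.0786]
eef_rot: [-0.002, 1.0, -0.0, -0.003]
wrist_force: [-0.9, 0.1, -0.3]
width: 0.0449
gripper_force: 0.0
```

```bash
cat >> h.py <<'E'
def wristlids():
    np.set_printoptions(precision=4,suppress=True)
    from scipy.spatial.transform import Rotation as R
    o=robot.get_obs();f=grab('wrist')
    T=f['tool_from_camera'];K=f['camera_matrix'];Rt=R.from_quat(o['eef_rot']).as_matrix()
    print('tcp',o['tool_pos'],'xdir',Rt[:,0],o['time'])
    for q in ['lid_a','jar_a']:
        for r in robot.recognise('wrist',q):
            p=r['position'];z=f['depth'][int(p[1]),int(p[0])]
            X=T[:3,:3]@(z*np.linalg.solve(K,[p[0],p[1],1.]))+T[:3,3]
            print(q,round(r['score'],2),p,'tool',X,'world',Rt@X+o['tool_pos'])
E
python3 -c "
from h import *
wristlids()"
```

```text
tcp [0.4224 0.1518 0.0786] xdir [-1.     -0.0047  0.0066] 6.0833
lid_a 0.81 [16.4, 346.0] tool [-0.0451 -0.1658  0.0664] world [ 0.4678 -0.0139  0.012 ]
lid_a 0.77 [306.0, 377.9] tool [-0.0662 -0.0046  0.0662] world [0.4881 0.1474 0.0121]
```

Emit:
{"op": "play_rows", "data": {
  "targets": [
    [[0,0,0],[0,-0.004,0.03],0.045],
    [[0,0,0],[0,0,0.025],0.045],
    [[0,0,0],[0,0,0.0115],0.045],
    [[0,0,0],[-0.012,0,0],0.045],
    [[0,0,0],[-0.012,0,0],0.045],
    [[0,0,0],[-0.012,0,0],0.045],
    [[0,0,0],[-0.014,0,0],0.045],
    [[0,0,0],[-0.016,0,0],0.045],
    [[0,0,0],[-0.018,0,0],0.045],
    [[0,0,0],[-0.018,0,0],0.045]
  ]
}}

```text
time: 7.07
tool_pos: [0.531, 0.1479, 0.0162]
eef_rot: [-0.001, 1.0, 0.0, 0.001]
wrist_force: [0.3, -0.0, -0.5]
width: 0.045
gripper_force: 0.1
```

Emit:
{"op": "play_rows", "data": {
  "targets": [
    [[0,0,0],[-0.018,0,0],0.045],
    [[0,0,0],[-0.02,0,0],0.045],
    [[0,0,0],[-0.02,0,0],0.045],
    [[0,0,0],[-0.02,0,0],0.045],
    [[0,0,0],[-0.02,0,0],0.045],
    [[0,0,0],[-0.02,0,0],0.045],
    [[0,0,0],[-0.02,0,0],0.045],
    [[0,0,0],[-0.02,0,0],0.045],
    [[0,0,0],[-0.02,0,0],0.045],
    [[0,0,0],[0,0,0],0.045]
  ]
}}

```text
time: 7.9
tool_pos: [0.7114, 0.1479, 0.017]
eef_rot: [-0.001, 1.0, 0.0, 0.003]
wrist_force: [0.1, 0.2, 0.0]
width: 0.045
gripper_force: 0.0
```

Run:
```python
from h import *
np.set_printoptions(precision=3,suppress=True)
f=grab('side','side2.png')
for q in ['lid_a','jar_a']:
  for r in robot.recognise('side',q): print(q,r['score'],r['position'],world(f,r['position']))
```

```text
lid_a 0.87 [370.3, 293.3] [ 0.564 -0.163  0.01 ]
lid_a 0.66 [317.0, 255.0] [ 0.467 -0.047  0.011]
lid_a 0.5 [413.1, 242.8] [ 0.749  0.151 -0.177]
lid_a 0.49 [419.0, 266.8] [ 0.744  0.063 -0.179]
jar_a 0.9 [344.7, 336.6] [ 0.495 -0.286  0.05 ]
jar_a 0.8 [360.9, 217.4] [0.571 0.022 0.049]
```

View pics/side2.png

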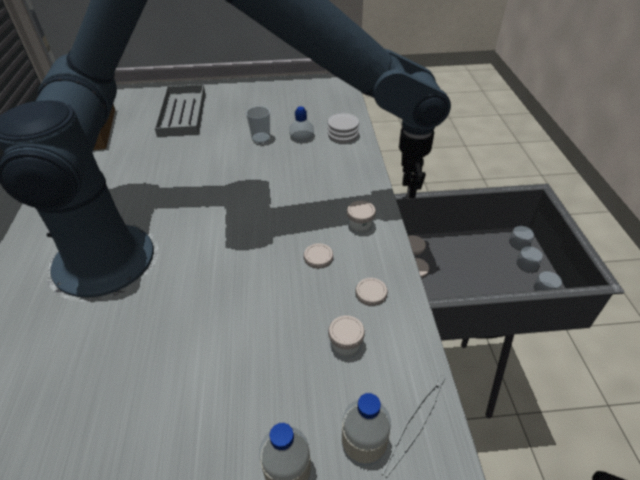

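Both swept lids lie in the tub, at (413,243) and (419,267). Jar_a at (361,217) still stands in its place. Next is the lid at (0.566, −0.153), pushed diagonally.

Emit:
{"op": "play_rows", "data": {
  "targets": [
    [[0,0,0],[0,0,-0.035],0.045],
    [[0,0,0],[0,0,-0.035],0.045],
    [[0,0,-7.1],[0,0,-0.03],0.045],
    [[0,0,-7.1],[0,0,0],0.045],
    [[0,0,-7.1],[0,0,0],0.045],
    [[0,0,-7.1],[0,0,0],0.045],
    [[0,0,-7.1],[0,0,0],0.045],
    [[0,0,0],[0.032,-0.0146,0],0.045],
    [[0,0,0],[0.032,-0.0146,0],0.045],
    [[0,0,0],[0.032,-0.0146,0],0.045]
  ]
}}

```text
time: 8.88
tool_pos: [0.6524, 0.0565, 0.115]
eef_rot: [-0.307, 0.952, 0.0, -0.001]
wrist_force: [0.5, -0.5, -0.2]
width: 0.0449
gripper_force: 0.0
```

Emit:
{"op": "play_rows", "data": {
  "targets": [
    [[0,0,0],[0.032,-0.0146,0],0.045],
    [[0,0,0],[0.032,-0.0146,0],0.045],
    [[0,0,0],[0.032,-0.0146,0],0.045],
    [[0,0,0],[0.032,-0.0146,0],0.045],
    [[0,0,0],[0.032,-0.0146,0],0.045],
    [[0,0,0],[0.032,-0.0146,0],0.045],
    [[0,0,0],[0.032,-0.0146,0],0.045],
    [[0,0,0],[0.03,-0.0146,0],0.045],
    [[0,0,0],[0,0,0.02],0.045],
    [[0,0,0],[0,0,0],0.045]
  ]
}}

```text
time: 9.72
tool_pos: [0.5134, -0.1852, 0.0928]
eef_rot: [-0.304, 0.953, 0.002, -0.002]
wrist_force: [-0.9, 0.5, -0.6]
width: 0.045
gripper_force: 0.0
```

```bash
python3 -c "
from h import *
wristlids()"
```

```text
tcp [ 0.5134 -0.1852  0.0928] xdir [-0.815  -0.5795  0.0034] 9.7167
lid_a 0.84 [307.5, 351.4] tool [-0.0588 -0.0044  0.0812] world [ 0.5634 -0.1546  0.0113]
lid_a 0.73 [544.8, 330.0] tool [-0.0443  0.1357  0.081 ] world [ 0.4704 -0.0488  0.0122]
jar_a 0.73 [171.8, 153.2] tool [ 0.0623 -0.0604  0.0443] world [ 0.4973 -0.2705  0.0484]
```

Emit:
{"op": "play_rows", "data": {
  "targets": [
    [[0,0,0],[0,-0.003,0.035],0.045],
    [[0,0,0],[0,0,0.03],0.045],
    [[0,0,0],[0,0,0.0145],0.045],
    [[0,0,0],[-0.01,0,0],0.045],
    [[0,0,0],[-0.012,0,0],0.045],
    [[0,0,0],[-0.012,0,0],0.045],
    [[0,0,0],[-0.014,0,0],0.045],
    [[0,0,0],[-0.016,0,0],0.045],
    [[0,0,0],[-0.018,0,0],0.045],
    [[0,0,0],[-0.018,0,0],0.045]
  ]
}}

```text
time: 10.7
tool_pos: [0.6025, -0.1284, 0.0176]
eef_rot: [-0.306, 0.952, -0.002, 0.0]
wrist_force: [0.2, -1.3, -0.1]
width: 0.0448
gripper_force: 0.2
```

Emit:
{"op": "play_rows", "data": {
  "targets": [
    [[0,0,0],[-0.018,0,0],0.045],
    [[0,0,0],[-0.02,0,0],0.045],
    [[0,0,0],[-0.02,0,0],0.045],
    [[0,0,0],[-0.02,0,0],0.045],
    [[0,0,0],[-0.02,0,0],0.045],
    [[0,0,0],[-0.02,0,0],0.045],
    [[0,0,0],[-0.02,0,0],0.045],
    [[0,0,0],[0,0,0],0.045],
    [[0,0,0],[0,0,-0.01],0.045]
  ]
}}

```text
time: 11.45
tool_pos: [0.7122, -0.0473, 0.0247]
eef_rot: [-0.306, 0.952, -0.0, -0.002]
wrist_force: [-0.3, 0.9, -0.7]
width: 0.0445
gripper_force: 0.0
```

Run:
```python
from h import *
np.set_printoptions(precision=3,suppress=True)
f=grab('side','side3.png')
for q in ['lid_a','jar_a']:
  for r in robot.recognise('side',q): print(q,r['score'],r['position'],world(f,r['position']))
```

```text
lid_a 0.74 [317.2, 256.6] [ 0.467 -0.054  0.013]
lid_a 0.7 [437.4, 291.4] [ 0.771 -0.024 -0.179]
lid_a 0.64 [419.6, 266.8] [ 0.746  0.063 -0.179]
lid_a 0.64 [413.3, 245.1] [ 0.748  0.144 -0.179]
jar_a 0.87 [358.5, 217.5] [0.566 0.022 0.049]
jar_a 0.58 [344.9, 337.5] [ 0.496 -0.287  0.049]
```

View pics/side3.png

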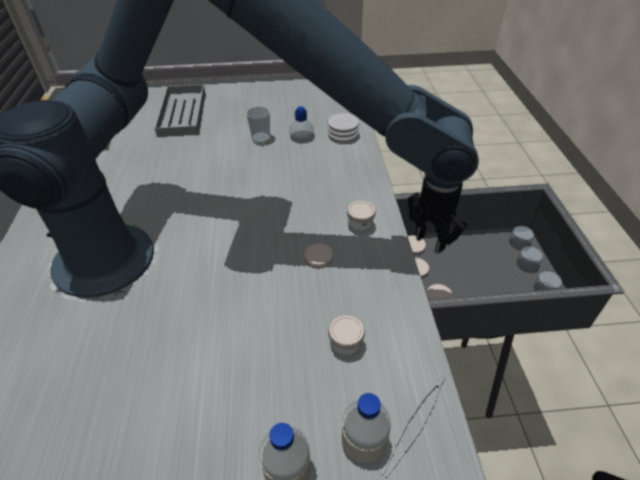

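Three lids are now in the tub, at (413,245), (420,267) and (437,291). The last lid is at (317,256), and both jars are in place.

Emit:
{"op": "play_rows", "data": {
  "targets": [
    [[0,0,0],[0,0,-0.035],0.045],
    [[0,0,0],[0,0,-0.035],0.045],
    [[0,0,6.2],[0,0,-0.03],0.045],
    [[0,0,6.2],[0,0,0],0.045],
    [[0,0,6.2],[0,0,0],0.045],
    [[0,0,6.2],[0,0,0],0.045],
    [[0,0,6.2],[0,0,0],0.045],
    [[0,0,6.2],[0,0,0],0.045],
    [[0,0,6.2],[0,0,0],0.045]
  ]
}}

```text
time: 12.35
tool_pos: [0.7116, -0.0497, 0.1257]
eef_rot: [0.072, 0.997, -0.001, -0.001]
wrist_force: [-0.2, 0.1, -0.0]
width: 0.0445
gripper_force: 0.0
```

Emit:
{"op": "play_rows", "data": {
  "targets": [
    [[0,0,0],[0.034,-0.0033,0],0.045],
    [[0,0,0],[0.034,-0.0033,0],0.045],
    [[0,0,0],[0.034,-0.0033,0],0.045],
    [[0,0,0],[0.034,-0.0033,0],0.045],
    [[0,0,0],[0.034,-0.0033,0],0.045],
    [[0,0,0],[0.034,-0.0033,0],0.045],
    [[0,0,0],[0.034,-0.0033,0],0.045],
    [[0,0,0],[0.034,-0.0033,0],0.045],
    [[0,0,0],[0.032,-0.0033,0.02],0.045],
    [[0,0,0],[0,0,0],0.045]
  ]
}}

```text
time: 13.18
tool_pos: [0.3974, -0.0343, 0.0997]
eef_rot: [0.069, 0.998, 0.001, -0.007]
wrist_force: [-1.3, 1.0, -1.6]
width: 0.0454
gripper_force: 0.0
```

```bash
python3 -c "
from h import *
wristlids()"
```

```text
tcp [ 0.3974 -0.0343  0.0997] xdir [-0.9903  0.1383  0.0139] 13.1833
lid_a 0.9 [318.0, 361.4] tool [-0.0684  0.0025  0.0857] world [ 0.4643 -0.0411  0.0131]
jar_a 0.78 [464.5, 467.5] tool [-0.1379  0.0963  0.0712] world [0.5463 0.0421 0.0267]
jar_a 0.77 [14.5, 436.1] tool [-0.1209 -0.1942  0.0803] world [ 0.4892 -0.2431  0.0176]
```

Emit:
{"op": "play_rows", "data": {
  "targets": [
    [[0,0,0],[0,0.001,0.035],0.045],
    [[0,0,0],[0,0,0.035],0.045],
    [[0,0,0],[0,0,0.0145],0.045],
    [[0,0,0],[-0.012,0,0],0.045],
    [[0,0,0],[-0.012,0,0],0.045],
    [[0,0,0],[-0.012,0,0],0.045],
    [[0,0,0],[-0.014,0,0],0.045],
    [[0,0,0],[-0.016,0,0],0.045],
    [[0,0,0],[-0.018,0,0],0.045],
    [[0,0,0],[-0.018,0,0],0.045]
  ]
}}

```text
time: 14.17
tool_pos: [0.5113, -0.0509, 0.0221]
eef_rot: [0.069, 0.998, -0.001, 0.001]
wrist_force: [-0.2, 0.5, 0.5]
width: 0.0447
gripper_force: 0.0
```

Emit:
{"op": "play_rows", "data": {
  "targets": [
    [[0,0,0],[-0.018,0,0],0.045],
    [[0,0,0],[-0.018,0,0],0.045],
    [[0,0,0],[-0.018,0,0],0.045],
    [[0,0,0],[-0.02,0,0],0.045],
    [[0,0,0],[-0.02,0,0],0.045],
    [[0,0,0],[-0.02,0,0],0.045]
  ]
}}

```text
time: 14.67
tool_pos: [0.6242, -0.0664, 0.0218]
eef_rot: [0.069, 0.998, -0.001, 0.001]
wrist_force: [-0.0, 0.5, -0.2]
width: 0.0445
gripper_force: 0.0
```

TCP z is 22 mm, so the tips are at the height of the lid's top. I'll check where the lid is.

Run:
```python
from h import *
f=grab('side','side4.png')
for r in robot.recognise('side','lid_a'): print(r['score'],r['position'],world(f,r['position']))
wristlids()
```

```text
0.91 [317.4, 257.9] [ 0.46680984 -0.05570654  0.01096343]
0.84 [435.8, 291.4] [ 0.76620085 -0.02459217 -0.1777983 ]
0.63 [413.0, 243.2] [ 0.74948629  0.15236997 -0.18005678]
tcp [ 0.626  -0.067   0.0227] xdir [-0.9906  0.1369 -0.0054] 14.7667
jar_a 0.65 [599.8, 160.8] tool [ 0.0679  0.0757 -0.0235] world [0.569  0.0173 0.0456]
```

View pics/side4.png

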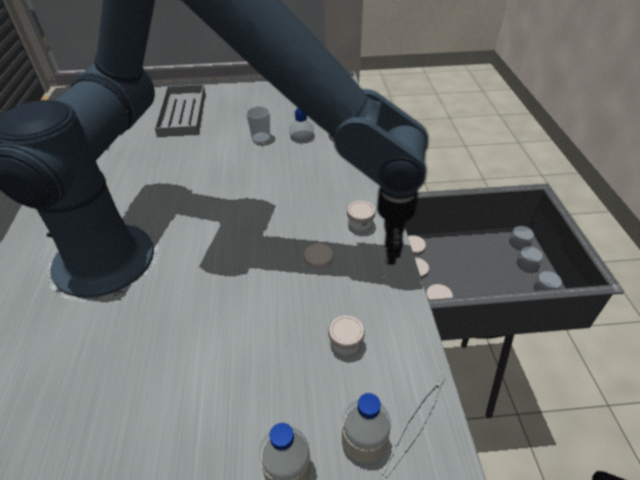

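The fingers passed over the lid, which still lies at (317,258). I'll go back and come in lower.

Emit:
{"op": "play_rows", "data": {
  "targets": [
    [[0,0,0],[0.0,0,-0.035],0.045],
    [[0,0,0],[0.033,0,0],0.045],
    [[0,0,0],[0.033,0,0],0.045],
    [[0,0,0],[0.033,0,0],0.045],
    [[0,0,0],[0.033,0,0],0.045],
    [[0,0,0],[0.033,0,0],0.045],
    [[0,0,0],[0.033,0,0],0.045],
    [[0,0,0],[0.031,0,0],0.045],
    [[0,0,0],[0,0,0.025],0.045],
    [[0,0,0],[0,0,0],0.045]
  ]
}}

```text
time: 15.75
tool_pos: [0.3905, -0.0331, 0.0295]
eef_rot: [0.069, 0.998, -0.0, -0.002]
wrist_force: [0.2, 0.7, -0.3]
width: 0.0452
gripper_force: 0.0
```

Emit:
{"op": "play_rows", "data": {
  "targets": [
    [[0,0,0],[0,0,0.01],0.045],
    [[0,0,0],[0,0,0.007],0.045],
    [[0,0,0],[0,0,0],0.045]
  ]
}}

```text
time: 16.0
tool_pos: [0.3934, -0.0341, 0.0131]
eef_rot: [0.069, 0.998, -0.0, -0.002]
wrist_force: [-0.9, -0.5, 0.1]
width: 0.0447
gripper_force: 0.0
```

Emit:
{"op": "play_rows", "data": {
  "targets": [
    [[0,0,0],[-0.012,0,0],0.045],
    [[0,0,0],[-0.012,0,0],0.045],
    [[0,0,0],[-0.012,0,0],0.045],
    [[0,0,0],[-0.012,0,0],0.045],
    [[0,0,0],[-0.014,0,0],0.045],
    [[0,0,0],[-0.016,0,0],0.045],
    [[0,0,0],[-0.016,0,0],0.045]
  ]
}}

```text
time: 16.58
tool_pos: [0.4882, -0.0473, 0.014]
eef_rot: [0.068, 0.998, -0.001, -0.001]
wrist_force: [0.7, -0.1, 0.5]
width: 0.0454
gripper_force: 0.1
```

Run:
```python
from h import *
f=grab('side')
for r in robot.recognise('side','lid_a'): print(r['score'],r['position'],world(f,r['position']))
wristlids()
```

```text
0.82 [414.6, 242.8] [ 0.75374274  0.15203074 -0.17858165]
0.73 [341.2, 256.1] [ 0.51834669 -0.05581781  0.01114595]
0.59 [435.8, 293.1] [ 0.76499773 -0.02945758 -0.17844481]
0.44 [422.2, 266.3] [ 0.75348593  0.0638472  -0.1792332 ]
tcp [ 0.4899 -0.048   0.0148] xdir [-0.9906  0.1365 -0.0011] 16.6833
lid_a 0.67 [320.2, 403.6] tool [-0.0319  0.0027  0.0035] world [ 0.5219 -0.0496  0.0113]
jar_a 0.81 [601.5, 436.8] tool [-0.0456  0.1167  0.0001] world [0.551  0.0614 0.0144]
```

The lid is moving with the fingers now. I'll push it on over the edge.

Emit:
{"op": "play_rows", "data": {
  "targets": [
    [[0,0,0],[-0.016,0,0.001],0.045],
    [[0,0,0],[-0.018,0,0],0.045],
    [[0,0,0],[-0.018,0,0],0.045],
    [[0,0,0],[-0.018,0,0],0.045],
    [[0,0,0],[-0.018,0,0],0.045],
    [[0,0,0],[-0.018,0,0],0.045]
  ]
}}

```text
time: 17.33
tool_pos: [0.5917, -0.0615, 0.0126]
eef_rot: [0.069, 0.998, -0.001, -0.001]
wrist_force: [-1.0, 1.0, -0.3]
width: 0.045
gripper_force: 0.1
```

Emit:
{"op": "play_rows", "data": {
  "targets": [
    [[0,0,0],[-0.02,0,0],0.045],
    [[0,0,0],[-0.02,0,0],0.045],
    [[0,0,0],[-0.02,0,0],0.045],
    [[0,0,0],[-0.02,0,0],0.045],
    [[0,0,0],[-0.02,0,0],0.045],
    [[0,0,0],[-0.02,0,0],0.045],
    [[0,0,0],[0,0,0],0.045],
    [[0,0,0],[0,0,-0.035],0.045],
    [[0,0,0],[0,0,-0.035],0.045],
    [[0,0,0],[0,0,-0.035],0.045]
  ]
}}

```text
time: 18.17
tool_pos: [0.7089, -0.0775, 0.1174]
eef_rot: [0.069, 0.998, -0.001, -0.003]
wrist_force: [0.8, -0.4, -0.2]
width: 0.0453
gripper_force: 0.0
```

Emit:
{"op": "play_rows", "data": {
  "targets": [
    [[0,0,0],[0.03,0,-0.03],0.045],
    [[0,0,0],[0.03,0,-0.03],0.045],
    [[0,0,0],[0.03,0,-0.03],0.045],
    [[0,0,0],[0.03,0,0],0.045],
    [[0,0,0],[0.03,0,0],0.045],
    [[0,0,0],[0,0,0],0.045],
    [[0,0,0],[0,0,0],0.045]
  ]
}}

```text
time: 18.75
tool_pos: [0.5617, -0.0568, 0.2055]
eef_rot: [0.069, 0.998, -0.001, -0.001]
wrist_force: [-0.5, -0.3, 0.2]
width: 0.0448
gripper_force: 0.0
```

Run:
```python
from h import *
for n in ['side','top']:
  f=grab(n,n+'5.png')
  for q in ['lid_a','jar_a']:
    for r in robot.recognise(n,q): print(n,q,r['score'],r['position'],world(f,r['position']))
```

```text
side lid_a 0.69 [414.2, 243.7] [ 0.75187981  0.14883423 -0.17875682]
side lid_a 0.54 [437.0, 291.4] [ 0.76994243 -0.02337833 -0.17974555]
side lid_a 0.48 [423.5, 268.0] [ 0.7552955   0.05725139 -0.1788897 ]
side jar_a 0.92 [345.4, 339.4] [ 0.49594166 -0.29111145  0.04959711]
side jar_a 0.84 [361.3, 216.9] [0.57218102 0.02237781 0.04987069]
top lid_a 0.7 [281.4, 157.6] [ 0.76966482  0.15085086 -0.17704017]
top jar_a 0.88 [442.4, 241.6] [ 0.49349376 -0.26814272  0.05049461]
top jar_a 0.55 [281.5, 156.2] [ 0.77454983  0.15110203 -0.17814348]
```

View pics/side5.png

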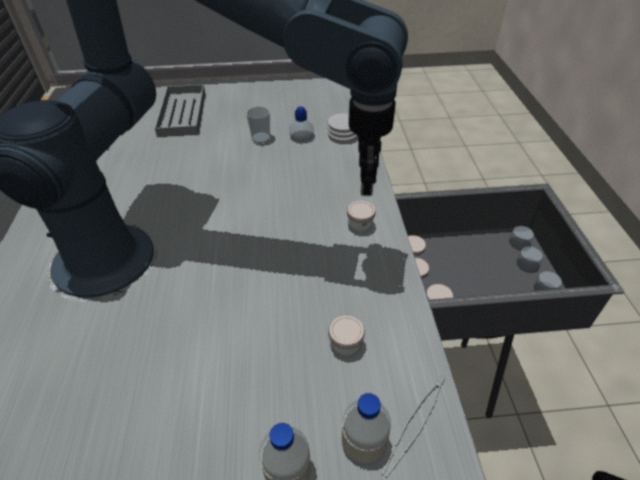

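The deck is clear of lids, and three show in the tub at (414,244), (423,268) and (437,291). The tub's near wall probably hides the fourth from this camera, so I'll move the arm aside and check from the top.

Emit:
{"op": "play_rows", "data": {
  "targets": [
    [[0,0,0],[0.02,0.035,0],0.045],
    [[0,0,0],[0.02,0.035,0],0.045],
    [[0,0,0],[0.02,0.035,0],0.045],
    [[0,0,0],[0.02,0.035,0],0.045],
    [[0,0,0],[0,0.035,0],0.045],
    [[0,0,0],[0,0.035,0],0.045],
    [[0,0,0],[0,0.035,0],0.045],
    [[0,0,0],[0,0.035,0],0.045],
    [[0,0,0],[0,0.035,0],0.045],
    [[0,0,0],[0,0,0],0.045]
  ]
}}

```text
time: 19.88
tool_pos: [0.5286, 0.2705, 0.2058]
eef_rot: [0.066, 0.998, 0.0, -0.0]
wrist_force: [0.2, -0.4, 0.6]
width: 0.0449
gripper_force: 0.0
```

Run:
```python
from h import *
f=grab('top','top6.png')
for q in ['lid_a','jar_a']:
    for r in robot.recognise('top',q): print(q,r['score'],r['position'],world(f,r['position']))
```

```text
lid_a 0.75 [362.6, 163.8] [ 0.76738641 -0.08833576 -0.17798409]
lid_a 0.66 [343.3, 159.9] [ 0.77515879 -0.03117398 -0.17688384]
lid_a 0.64 [280.1, 159.7] [ 0.76295717  0.15410049 -0.17739738]
lid_a 0.41 [311.6, 164.8] [ 0.75355711  0.0604918  -0.17750033]
jar_a 0.59 [442.7, 241.1] [ 0.4949201  -0.26900528  0.04973137]
jar_a 0.58 [308.7, 202.8] [0.56516482 0.04748477 0.05022049]
```

View pics/top6.png

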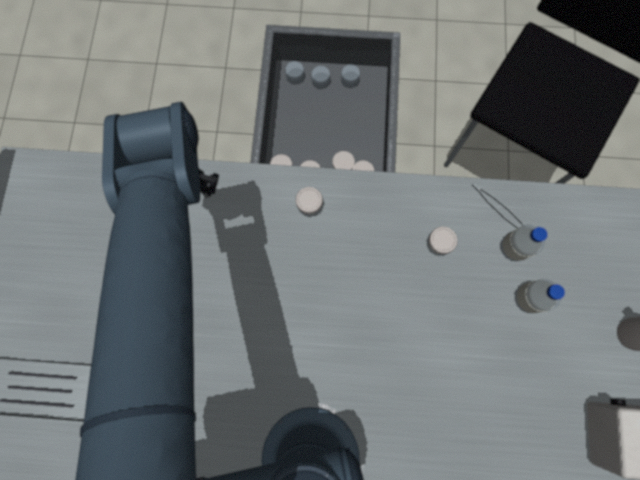

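All four lids are in the tub, at (280,160), (312,165), (343,160) and (363,164). Both jars, the bottles and the forceps are where they were.

```bash
python3 -c "
from plant import robot
print(robot.sign_off())"
```

```text
the job is handed in; nothing more can be done
None
```

All four lids were swept over the front edge into the wash tub, the last on a second pass, with the jars and everything else left standing, and the job was handed in at about 20 s.

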